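Put the tea things back in their wooden holders

TASK

Tidy away the four tea things standing along the front edge of the worktop: stand the spice jar upright in the round wooden stand with the smaller round well and the empty tea glass, still mouth down, in the stand with the larger one; lay the matchbox flat in the short tray and the tea scoop flat, with its hollow up, in the long tray. Each must sit fully down inside its own holder, either way round in the trays. Leave the salt and pepper shakers standing where they are, and do not tip the jar or the glass over on the way.

Things in the scene. Friction and masses are not known exactly. Their poses are not given: they have to be found in the camera images.
- spice_jar: loose spice jar with a flat black cap, clear body with brown contents (all sizes here in mm); standing, 43 diameter, 96 tall (body to 78, cap 40 diameter above); 0.15 kg; origin at the centre of its underside, z up. Starts in the front row; the jars at the back are not meant
- glass: loose clear empty tea glass standing mouth down, 90 tall, 58 diameter at the bottom, narrowing evenly to 45 at the top for the fingers (the waist is filled in), so about 50 wide at 55 up; 0.115 kg; origin at the centre of its underside (the mouth), z up. Starts in the front row; the other glasses, at the back, are not meant
- matchbox: loose closed yellow matchbox lying flat, 36 along its x, 54 along its y, 15 high; light; origin at the centre of its underside
- tea_scoop: loose tea scoop lying hollow up, 110 long along its x: round black handle (19 wide, 20 high, 55 long, does not roll) from x = -55 to 0, then a short thin neck and a round steel bowl (centre at x = +29, 51 diameter, 14 high) to x = +55; 0.08 kg, balanced in the handle. Origin under the neck end of the handle. Grip the handle about 26 behind the origin, closing along its y
- small_well: fixed round stand of light wood, 68 diameter, 28 high, with the smaller round well, 56 diameter, in its middle, for the spice jar; well floor 6 above the worktop, rim at 28; origin at the centre of the underside, below the well's centre. Behind the holders hangs a wall cabinet: its lower front edge is at x = 0.627 m, z = 0.577 m, so carry low and reach no farther than needed
- large_well: fixed round stand of light wood, 84 diameter, 28 high, with the larger round well, 72 diameter, in its middle, for the glass; well floor 6 above the worktop, rim at 28; origin at the centre of the underside, below the well's centre
- short_tray: fixed shallow tray of light wood for the matchbox; pocket 50 along its x, 68 along its y, floor 4 above the worktop, walls 5 thick with their top at 14; the two walls along y are cut away down to the floor over the middle 44 for the fingers; origin at the centre of the underside
- long_tray: fixed shallow tray of light wood for the tea scoop; pocket 64 along its x, 124 along its y, floor 4 above the worktop, walls 5 thick with their top at 14; the two walls along y are cut away down to the floor over the middle 92 for the fingers; origin at the centre of the underside
- salt_shaker: loose shaker with a white cap and white contents, 42 diameter, 80 tall, in the front row; a bystander, leave it alone; origin at the centre of its underside
- pepper_shaker: loose shaker with a white cap and grey contents, 42 diameter, 80 tall, behind the holders; a bystander, leave it alone; origin at the centre of its underside

How it is judged:
By the outcome, as a careful person would: the job done as asked, in the order asked, and still so for the second after the job is handed in, with the robot touching nothing.
It also fails if it takes over 144 s, if anything falls off the work surface, if the arm or the gripper's body presses on something with over 40 N, if the wrist force passes 120 N, or if a joint passes its speed limit or range.

ROBOT

A 7-joint arm with a two-finger parallel gripper is mounted at the origin on a cart in front of the work surface, level with it; the furniture and walls round the work are solid. World frame = base frame: x ahead of the robot, y to its left, z up, the work surface at z = 0. Lengths are in m, angles in rad, forces in N, time in s.
With the tool pointing down it reaches from about 0.4 to 0.9 m from the base axis. Payload 5.5 kg.
Tool frame: the origin (TCP) lies midway between the tips of the shut fingers; the grasp point (between the pads) lies 19 mm behind it (manip.grip_depth is the distance from the TCP to the grasp point, in m); z points along the fingers, x is the direction in which the jaws open and shut, and the axes are right-handed (so a half turn about z gives the same grasp; the last joint's range is limited). The gripper opens to 92 mm and grips with 3 to 60 N. Pads are 19 mm wide; open, the fingers measure 130 mm over their backs; the gripper's body (75 mm by 190 mm) begins 47 mm behind the grasp point.
Start: joints at [-0.861, 0.501, -0.427, 1.55, 0.221, 1.138, -0.21], TCP at [0.281, 0.586, 0.227] pointing down, gripper open.
Joint ranges: [-2.88, 2.88], [-0.31, 2.03], [-1.54, 1.56], [0.2, 2.42], [-1.41, 4.55], [0.19, 2.02], [-2.57, 2.57]. Speed limits (rad/s): [2.57, 2.57, 3.14, 3.14, 3.14, 3.14, 3.14].

INTERFACE

Orientations are given as a unit quaternion [x, y, z, w].
In Python, from bench import manip, effector, viewer gives the robot as it stands. Calls block until the motion is done:
- manip.move_pose(position, orientation): joint-space move of the TCP to a pose.
- manip.servo_line(position, ori=None, vel=0.15): straight line of the TCP; ori=None keeps the orientation; vel is the mean speed in m/s.
- manip.movej(angles): joint-space move.
- effector.open_jaws() and effector.close(f_grip=None): open the fingers fully, or close them until they stop; f_grip is the grip in N (None keeps the last).
- manip.sleep(seconds).
- manip.solve_ik(position, orientation): joint angles nearest the present ones, or None.
- viewer.get_image(name): name is "scene" or "top" or "wrist"; returns the picture (480x640x3 uint8, red, green, blue); there is no depth.
- viewer.get_calibration(name): a dict with "vfov" (degrees; the focal length in pixels is half the picture's height over the tangent of half this angle, whatever the lens; pixels are square), "cx", "cy" (the principal point, pixels), "eye" and "attitude" of the camera in the world. Camera axes: x right, y down, z forward; pixel columns grow to the right and rows downward; lengths in m; the calibration is good to about 2 mm. A picture is of the moment at which its call begins: read the wrist's pose just before it. get_calibration takes no time and is no camera call; for the wrist camera it gives the pose at the moment of the call.
A pose or a line that the arm cannot do raises manip.PlanningError and nothing moves.
- manip.hand_in(): hands the job in, once; it reports no verdict.
Readings, each from a call of its own:
- manip.current_clock(): time.
- manip.current_q(): joint angles.
- manip.current_joint_velocities(): joint speeds.
- manip.current_tau(): joint torques, N m.
- manip.current_tool_pos(): TCP position.
- manip.current_tcp_rot(): TCP orientation.
- manip.current_force(): force on the tool from outside, world axes, zero at the start.
- manip.current_wrist_torque(): the same for the moment, N m.
- manip.current_finger_gap(): finger opening in m.
Only numpy, scipy, OpenCV 4.12 (cv2) and the standard library are available. Lean on these libraries where they do the work, as an engineer would, in place of code of your own. Each camera call takes 0.05 s, during which the arm holds its last target.

## Working session

There is one attempt and no reset: what is moved stays moved. The work goes in short steps, each a Python script; the robot and the scene stay as the last script left them, time stands still between calls to the robot, and variables do not carry over. Pictures are saved under pics/ and viewed, and the job is handed in when it is done.

```bash
ls; mkdir -p pics
python3 - <<'E'
from bench import manip, effector, viewer
import cv2
for n in ["scene","top","wrist"]:
    im=viewer.get_image(n); cv2.imwrite(f"pics/{n}0.png",im[:,:,::-1]); print(n,viewer.get_calibration(n))
print(manip.current_clock(),manip.current_tool_pos(),manip.current_tcp_rot(),manip.current_finger_gap(), manip.grip_depth)
E
```

```text
pics
scene {'vfov': 49.7011775602129, 'cx': 318.1304324478684, 'cy': 236.67181038161576, 'eye': array([ 0.0678924 , -0.44101551,  0.91653447]), 'attitude': array([ 0.85318937, -0.4099886 ,  0.13185002, -0.29426658])}
top {'vfov': 54.55199918294201, 'cx': 316.0228253563174, 'cy': 246.08030706102576, 'eye': array([0.33945509, 0.00322742, 1.11475221]), 'attitude': array([-0.69932381,  0.7073394 , -0.07160382,  0.07409501])}
wrist {'vfov': 65.28252842340031, 'cx': 325.39420597320435, 'cy': 232.84359798826296, 'eye': array([0.2153801 , 0.61779518, 0.38276036]), 'attitude': array([0.83789655, 0.52845136, 0.07188287, 0.11619549])}
0.15 [0.28064725 0.58571024 0.22592975] [ 8.46170164e-01  5.32912302e-01 -6.28632617e-04  3.68976620e-04] 0.09166293116703887 0.0188
```

View pics/scene0.png

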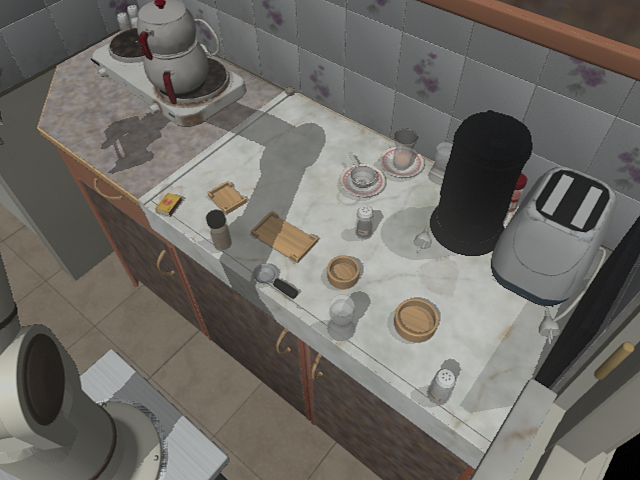

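View pics/top0.png

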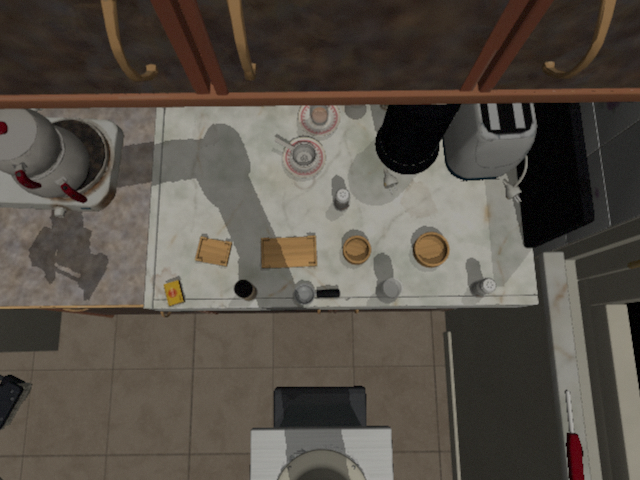

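View pics/wrist0.png

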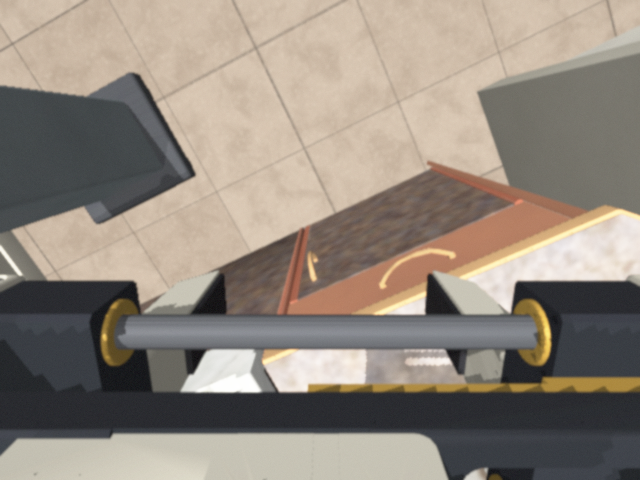

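The overview shows the front row in order in the top picture: matchbox (174,292), jar (245,289), scoop (315,293), glass (390,289) and salt shaker (485,287). The holders are behind them: short tray (213,250), long tray (289,251), small well (356,250) and large well (430,249). I'll enlarge the crops to get exact pixels.

```bash
cat > h.py <<'E'
import numpy as np, cv2
from scipy.spatial.transform import Rotation as R
from bench import manip, effector, viewer
def K(c):
    f=240/np.tan(np.radians(c['vfov']/2)); return f
def pix2w(c,u,v,z):
    f=K(c); d=R.from_quat(c['attitude']).apply([(u-c['cx'])/f,(v-c['cy'])/f,1.]); 
    return c['eye']+d*(z-c['eye'][2])/d[2]
def w2pix(c,p):
    q=R.from_quat(c['attitude']).inv().apply(np.asarray(p)-c['eye']); f=K(c)
    return np.array([c['cx']+f*q[...,0]/q[...,2],c['cy']+f*q[...,1]/q[...,2]]).T
def down(yaw):  # tool x axis at angle yaw in world, z down
    return (R.from_euler('z',yaw)*R.from_euler('x',np.pi)).as_quat()
E
python3 - <<'E'
from h import *
im=cv2.imread("pics/top0.png")
a=im[225:315,150:340]; b=im[225:315,320:510]
out=np.vstack([cv2.resize(x,None,fx=4,fy=3.33*1.2,interpolation=cv2.INTER_CUBIC)[:300] for x in ()]) if 0 else None
cv2.imwrite("pics/ta.png",cv2.resize(a,None,fx=4,fy=4,interpolation=cv2.INTER_CUBIC))
cv2.imwrite("pics/tb.png",cv2.resize(b,None,fx=4,fy=4,interpolation=cv2.INTER_CUBIC))
E
```

```text
(no output)
```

View pics/ta.png

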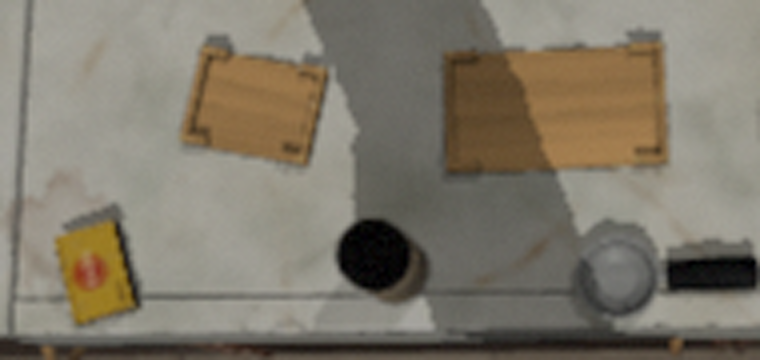

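View pics/tb.png

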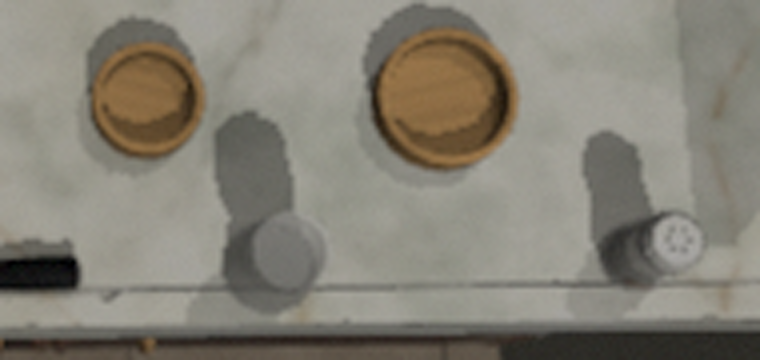

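Run:
```python
from h import *
c=viewer.get_calibration('top')
def P(x,y,off,z): return pix2w(c,off+(x+.5)/4-.5,225+(y+.5)/4-.5,z)
A,B=150,320
pts=dict(jar=(372,254,A,.096),glass=(285,252,B,.09),well_s=(149,99,B,.028),well_l=(446,97,B,.028),bowl=(616,273,A,.014),hs=(668,272,A,.02),he=(757,270,A,.02),salt=(678,240,B,.08))
for k,v in pts.items(): print(k,P(*v).round(4))
for n,cs,z in [('match',[(57,240),(115,220),(136,302),(78,324)],.015),('long',[(446,52),(663,44),(667,164),(446,172)],.014),('short',[(204,48),(325,68),(305,163),(183,142)],.014)]:
    p=np.array([P(x,y,A,z)[:2] for x,y in cs]); e=np.diff(np.vstack([p,p[:1]]),axis=0)
    print(n,p.mean(0).round(4),np.linalg.norm(e,axis=1).round(4),np.degrees(np.arctan2(e[:,1],e[:,0])).round(1))
s=viewer.get_calibration('scene')
print(pix2w(s,216,216,.096),pix2w(s,342,303,.09),pix2w(s,343,269,.028),pix2w(s,417,317,.028))
```

```text
jar [0.4604 0.1679 0.096 ]
glass [ 0.4584 -0.1584  0.09  ]
well_s [ 0.5579 -0.0913  0.028 ]
well_l [ 0.557 -0.268  0.028]
bowl [0.4572 0.0364 0.014 ]
hs [0.4568 0.0056 0.02  ]
he [ 0.4574 -0.0467  0.02  ]
salt [ 0.4638 -0.3791  0.08  ]
match [0.4616 0.344 ] [0.0358 0.0511 0.0358 0.0521] [ -71.2 -163.1  110.5   16.9]
long [0.5574 0.0723] [0.1317 0.0738 0.1324 0.0737] [ -88.5 -178.7   91.4    0.8]
short [0.5611 0.2542] [0.0751 0.0591 0.075  0.0588] [-100.2  169.8   79.5  -10.1]
[0.46192012 0.16729598 0.096     ] [ 0.46235643 -0.16064837  0.09      ] [ 0.55730277 -0.09228521  0.028     ] [ 0.55710064 -0.27156812  0.028     ]
```

Both cameras agree to within about 3 mm, and the sizes match those given (matchbox 36×52, trays 75×59 and 132×74). Next I'll take a wrist view over the row to refine the positions.

Run:
```python
from h import *
q=down(np.pi/2)
for i,y in enumerate([-0.17,.17]):
    j=manip.solve_ik([.54,y,.17],q); print(j)
manip.move_pose([.54,.17,.17],q); print(manip.current_clock(), manip.current_q().round(2))
c=viewer.get_calibration('wrist'); im=viewer.get_image('wrist'); cv2.imwrite('pics/w1.png',im[:,:,::-1]); 
import pickle; pickle.dump(c,open('w1.pkl','wb')); print(c)
```

```text
[ 0.21346637  0.38198325  0.05481797  1.83254681 -0.02552403  0.92773862
  1.85044435]
[-0.06234441  0.40677456 -0.36331091  1.82062794  0.17430613  0.94541292
  1.06979771]
1.9417 [-0.06  0.41 -0.36  1.82  0.17  0.95  1.07]
{'vfov': 65.28252842340031, 'cx': 325.39420597320435, 'cy': 232.84359798826296, 'eye': array([0.46718159, 0.17153623, 0.32706118]), 'attitude': array([0.69954998, 0.7013905 , 0.09698917, 0.09630317])}
```

View pics/w1.png

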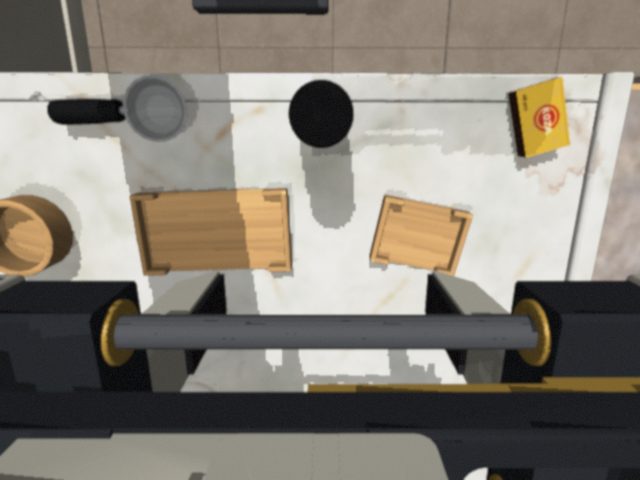

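The wrist view shows the jar cap at (321,113), the scoop bowl at (155,108) with its handle ending near (48,111), the matchbox at (542,118), and both trays in full.

Run:
```python
from h import *
im=cv2.imread("pics/w1.png")
cv2.imwrite("pics/w1a.png",cv2.resize(im[65:285,30:300],None,fx=2.9,fy=2.7,interpolation=cv2.INTER_CUBIC))
cv2.imwrite("pics/w1b.png",cv2.resize(im[65:285,280:580],None,fx=2.6,fy=2.6,interpolation=cv2.INTER_CUBIC))
```

```text
(no output)
```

View pics/w1a.png

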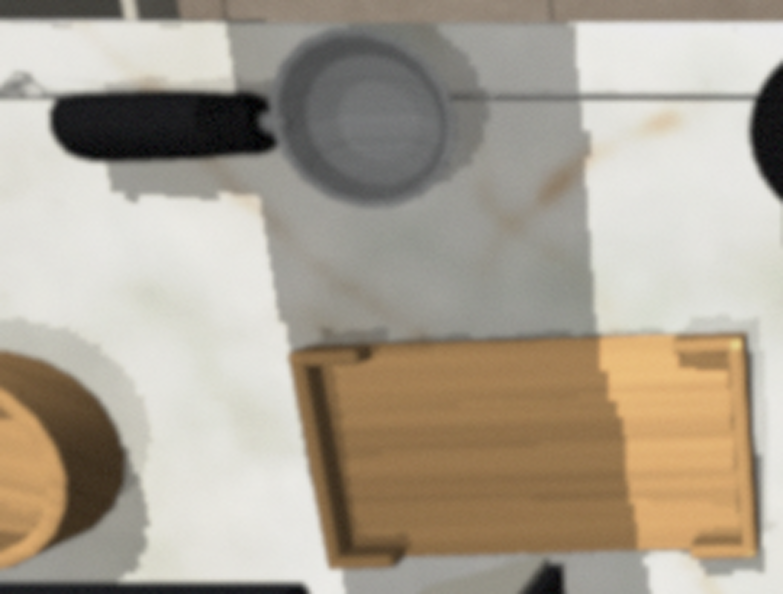

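View pics/w1b.png

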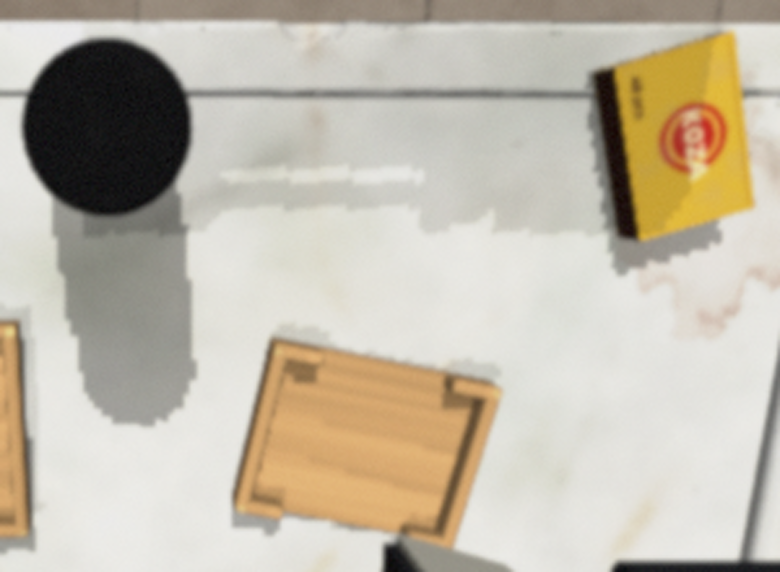

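Run:
```python
from h import *
import pickle
c=pickle.load(open('w1.pkl','rb'))
def A(x,y,z): return pix2w(c,30+(x+.5)/2.9-.5,65+(y+.5)/2.7-.5,z)
def B(x,y,z): return pix2w(c,280+(x+.5)/2.6-.5,65+(y+.5)/2.6-.5,z)
print('jar',B(107,127,.096), B(23,127,.096)-B(190,127,.096))
print('bowl',A(361,117,.014),'hend',A(50,126,.010),'hstart',A(275,122,.012))
def an(n,F,cs,z):
    p=np.array([F(x,y,z)[:2] for x,y in cs]); e=np.diff(np.vstack([p,p[:1]]),axis=0)
    print(n,p.mean(0).round(4),np.linalg.norm(e,axis=1).round(4),np.degrees(np.arctan2(e[:,1],e[:,0])).round(1))
an('long',A,[(291,352),(747,334),(758,553),(333,566)],.014)
an('short',B,[(274,340),(500,384),(452,545),(236,507)],.014)
an('match',B,[(613,70),(736,32),(754,206),(638,241)],.015)
print('well_s right edge', A(125,465,.028), A(68,480,.028))
```

```text
jar [0.45931793 0.16898072 0.096     ] [ 0.00010316 -0.03776418  0.        ]
bowl [0.45271306 0.03582742 0.014     ] hend [ 0.45531495 -0.05254626  0.01      ] hstart [0.45409215 0.01108925 0.012     ]
long [0.5557 0.0746] [0.1329 0.0728 0.1314 0.0718] [  92.6    1.2  -87.8 -177.6]
short [0.5581 0.2546] [0.0764 0.0577 0.0762 0.0584] [  79.1  -10.4 -100.4  169.8]
match [0.4597 0.3453] [0.0368 0.0525 0.0363 0.0527] [ 107.    16.   -72.6 -163.5]
well_s right edge [ 0.55535054 -0.03805495  0.028     ] [ 0.56022683 -0.05532484  0.028     ]
```

```bash
cat >> h.py <<'E'
import sys
def st(m=''):
    print(m,'t%.1f'%manip.current_clock(),'tcp',np.round(manip.current_tool_pos(),4),'gap %.4f'%manip.current_finger_gap(),'F',np.round(manip.current_force(),1))
E
python3 - <<'E'
from h import *
q=down(np.pi/2); p=[.460,.168]
manip.move_pose(p+[.125],q); st()
manip.servo_line(p+[.040],q,vel=.1); st('down')
effector.close(f_grip=25); st('closed')
manip.servo_line(p+[.110],q,vel=.1); st('up')
c=viewer.get_calibration('wrist'); im=viewer.get_image('wrist'); cv2.imwrite('pics/w2.png',im[:,:,::-1])
E
```

```text
t2.5 tcp [0.459  0.1689 0.1248] gap 0.0914 F [ 0.4 -0.2  0.2]
down t3.5 tcp [0.4605 0.1683 0.0405] gap 0.0916 F [-0.4  0.  -0.1]
closed t4.3 tcp [0.46   0.1681 0.04  ] gap 0.0427 F [-0.4 -0.1  0.6]
up t5.1 tcp [0.4595 0.1677 0.1096] gap 0.0420 F [-0.3 -0.6 -1.5]
```

View pics/w2.png

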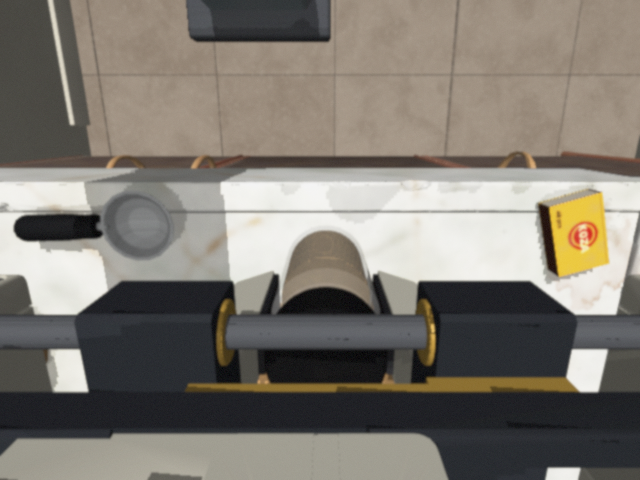

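The jar is held upright: the gap is 42 mm and the lift load 1.5 N. I'll carry it over the small well and look before lowering.

Run:
```python
from h import *
q=down(np.pi/2); p=[.5577,-.0917]
manip.servo_line(p+[.110],q,vel=.15); manip.sleep(.3); st('over')
c=viewer.get_calibration('wrist'); im=viewer.get_image('wrist'); cv2.imwrite('pics/w3.png',im[:,:,::-1])
import pickle; pickle.dump(c,open('w3.pkl','wb'))
a=viewer.get_image('scene')[200:380,240:480]; cv2.imwrite('pics/s3.png',cv2.resize(a[:,:,::-1],None,fx=3.2,fy=3.2,interpolation=cv2.INTER_CUBIC))
```

```text
over t7.5 tcp [ 0.5577 -0.0914  0.11  ] gap 0.0422 F [-0.8 -0.4 -1.1]
```

View pics/w3.png

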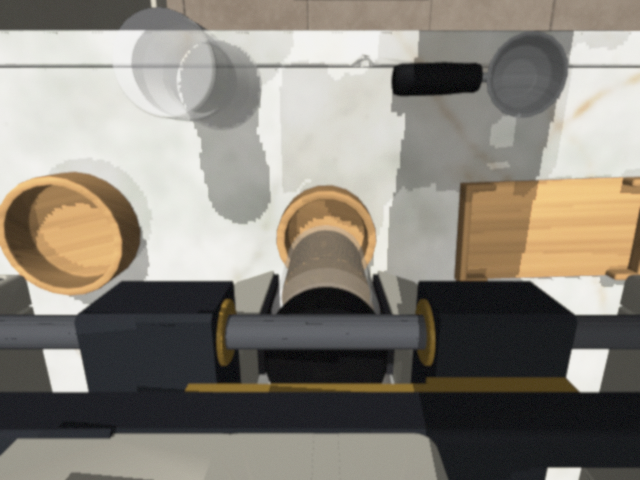

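View pics/s3.png

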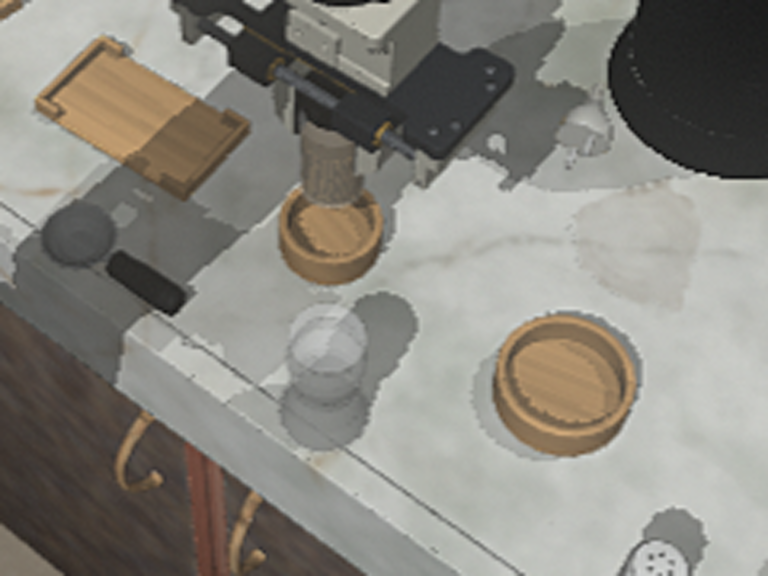

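```bash
cat >> h.py <<'E'
def circ(im,c,x,y,z,r,col,s=1):
    t=np.linspace(0,2*np.pi,80); p=np.c_[x+r*np.cos(t),y+r*np.sin(t),0*t+z]
    cv2.polylines(im,[np.round(w2pix(c,p)*s).astype(int)],True,col,1,cv2.LINE_AA)
E
python3 - <<'E'
from h import *
import pickle
c=pickle.load(open('w3.pkl','rb')); im=cv2.imread('pics/w3.png'); s=2
im=cv2.resize(im,None,fx=s,fy=s,interpolation=cv2.INTER_CUBIC)
circ(im,c,.5577,-.0917,.028,.034,(0,0,255),s)
circ(im,c,.557,-.2695,.028,.042,(0,0,255),s)
circ(im,c,.46,-.1595,.09,.0225,(255,0,0),s); circ(im,c,.46,-.1595,0,.029,(0,255,0),s)
cv2.imwrite('pics/w3o.png',im[0:600,0:800])
E
```

```text
(no output)
```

View pics/w3o.png

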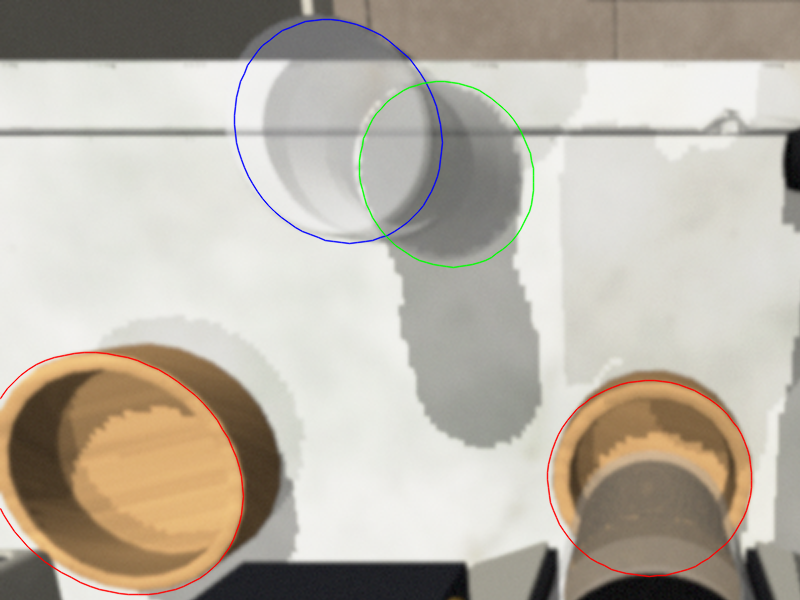

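The predicted circles match the picture to about 1–2 mm for the small well, and about 2–3 mm for the large well and glass. Lowering the jar.

```bash
python3 - <<'E'
from h import *
q=down(np.pi/2); p=[.5577,-.0917]
manip.servo_line(p+[.075],q,vel=.08); st()
manip.servo_line(p+[.047],q,vel=.04); manip.sleep(.2); st('low')
effector.open_jaws(); manip.sleep(.2); st('open')
manip.servo_line(p+[.135],q,vel=.1); st('up')
g=[.460,-.1605]
manip.servo_line(g+[.135],q,vel=.15); st('over glass')
for n in ('scene','top'):
    im=viewer.get_image(n); cv2.imwrite(f'pics/{n}4.png',im[:,:,::-1])
E
python3 - <<'E'
import cv2,numpy as np
a=cv2.imread('pics/scene4.png')[200:380,240:480];b=cv2.imread('pics/top4.png')[210:315,320:460]
cv2.imwrite('pics/s4.png',cv2.resize(a,None,fx=3,fy=3,interpolation=cv2.INTER_CUBIC));cv2.imwrite('pics/t4.png',cv2.resize(b,None,fx=4,fy=4,interpolation=cv2.INTER_CUBIC))
E
```

```text
t8.2 tcp [ 0.5574 -0.0916  0.0744] gap 0.0427 F [ 0.2 -0.2 -1.3]
low t9.2 tcp [ 0.5579 -0.0918  0.0472] gap 0.0422 F [ 0.   0.8 -2.3]
open t10.4 tcp [ 0.5577 -0.0917  0.047 ] gap 0.0918 F [ 0.5 -0.1 -0.1]
up t11.4 tcp [ 0.5571 -0.0917  0.1344] gap 0.0919 F [-0.4  0.4  0.1]
over glass t12.3 tcp [ 0.4609 -0.16    0.1352] gap 0.0918 F [0.9 0.4 0.2]
```

View pics/s4.png

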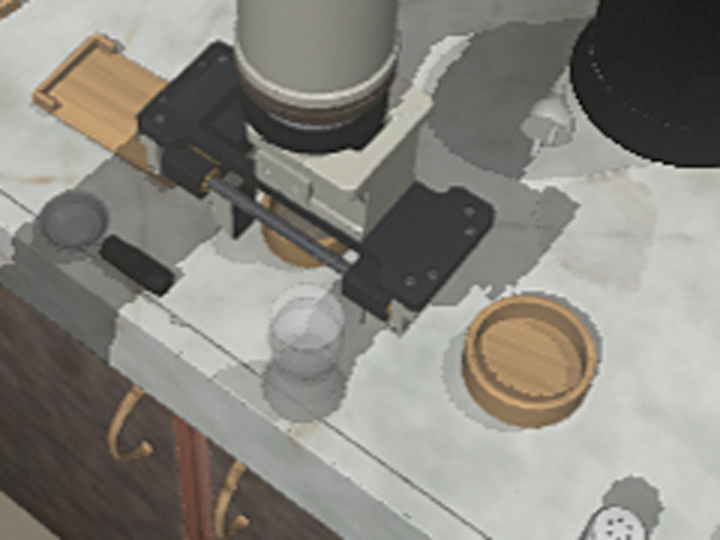

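View pics/t4.png

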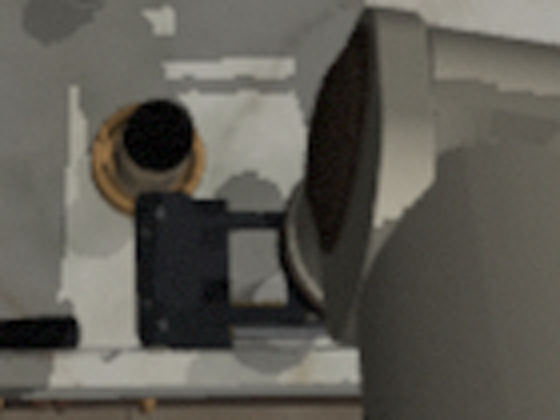

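The top view shows the jar standing in the small well, with its cap at about (360,244). Now the glass.

Run:
```python
from h import *
q=down(np.pi/2); g=[.460,-.1605]
c=viewer.get_calibration('top'); print('jar cap expected px',w2pix(c,[[.5577,-.0917,.102]]))
manip.servo_line(g+[.037],q,vel=.08); st('down')
effector.close(f_grip=20); st('closed')
manip.servo_line(g+[.107],q,vel=.08); st('up')
p=[.557,-.2685]
manip.servo_line(p+[.107],q,vel=.12); manip.sleep(.3); st('over')
c=viewer.get_calibration('wrist'); im=viewer.get_image('wrist'); cv2.imwrite('pics/w5.png',im[:,:,::-1])
im=viewer.get_image('scene')[200:380,300:540]; cv2.imwrite('pics/s5.png',cv2.resize(im[:,:,::-1],None,fx=3,fy=3,interpolation=cv2.INTER_CUBIC))
im=cv2.imread('pics/w5.png')
circ(im,c,p[0],p[1],.028,.042,(0,0,255)); cv2.imwrite('pics/w5.png',im)
```

```text
jar cap expected px [[359.7363478  242.86250598]]
down t13.8 tcp [ 0.4604 -0.1606  0.0375] gap 0.0918 F [0.7 0.  0.5]
closed t14.5 tcp [ 0.4601 -0.1608  0.0371] gap 0.0510 F [ 0.2 -1.   1.3]
up t15.6 tcp [ 0.4596 -0.1604  0.1066] gap 0.0511 F [-0.3  0.4 -0.5]
over t17.2 tcp [ 0.557  -0.2683  0.1072] gap 0.0513 F [-0.1 -0.4 -0.9]
```

View pics/w5.png

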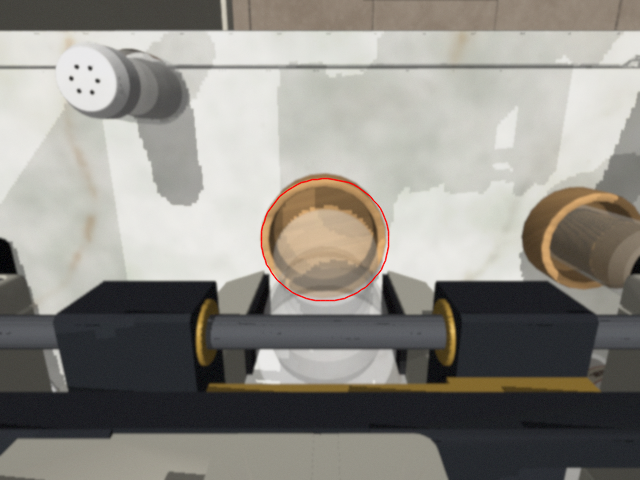

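View pics/s5.png

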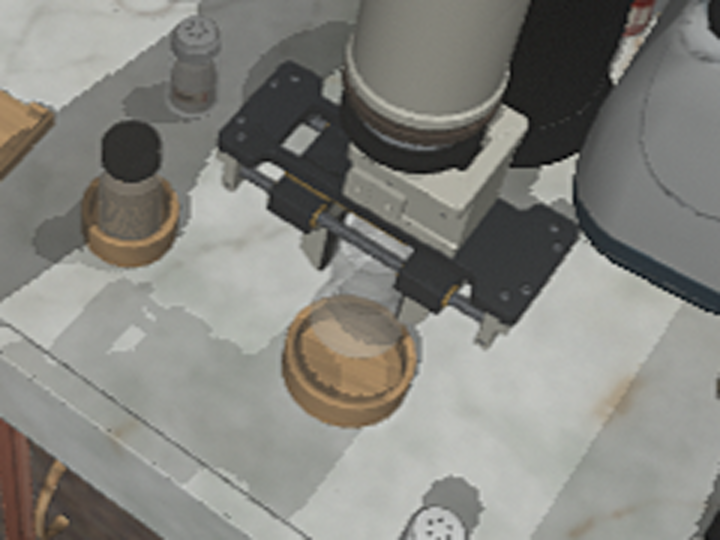

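The jar stands upright in its stand, and the predicted rim circle lies on the large well at (325,240). Lowering the glass.

```bash
python3 - <<'E'
from h import *
q=down(np.pi/2); p=[.557,-.2685]
manip.servo_line(p+[.072],q,vel=.08); st()
manip.servo_line(p+[.044],q,vel=.04); manip.sleep(.2); st('low')
effector.open_jaws(); manip.sleep(.2); st('open')
manip.servo_line(p+[.150],q,vel=.1); st('up')
# towards the matchbox, well above everything
m=[.54,.17,.17]
manip.move_pose([.50,-.05,.17],q); st(); 
for n in ('scene','wrist','top'):
    c=viewer.get_calibration(n); im=viewer.get_image(n); cv2.imwrite(f'pics/{n}6.png',im[:,:,::-1])
E
python3 - <<'E'
import cv2
a=cv2.imread('pics/scene6.png')[200:380,300:540]
cv2.imwrite('pics/s6.png',cv2.resize(a,None,fx=3,fy=3,interpolation=cv2.INTER_CUBIC))
E
```

```text
t17.9 tcp [ 0.5567 -0.2683  0.0714] gap 0.0508 F [ 0.8 -0.5 -0.2]
low t19.0 tcp [ 0.5573 -0.2686  0.0443] gap 0.0506 F [-0.2 -0.4 -2.3]
open t20.0 tcp [ 0.557  -0.2685  0.044 ] gap 0.0924 F [ 0.7  0.1 -0. ]
up t21.2 tcp [ 0.5564 -0.2683  0.1491] gap 0.0913 F [ 0.3 -0.2 -0.4]
 t22.1 tcp [ 0.5006 -0.0517  0.17  ] gap 0.0920 F [0.2 0.4 0.1]
```

View pics/s6.png

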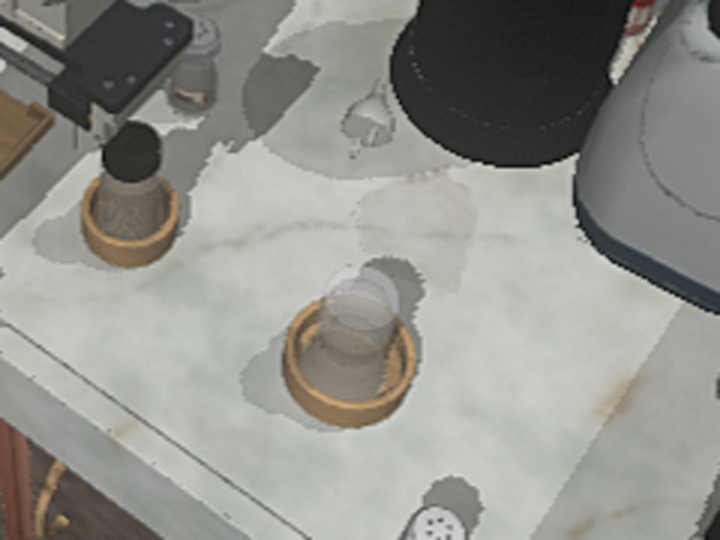

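View pics/wrist6.png

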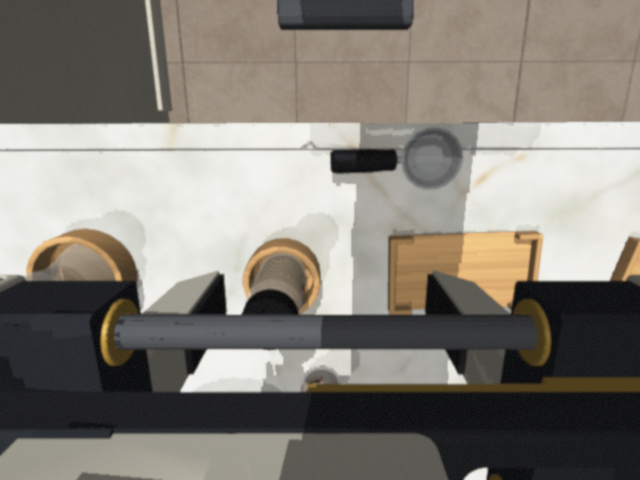

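The glass stands mouth down inside the large well, and the scoop lies as measured. Next I'll check the IK for the matchbox and scoop yaws and refine the scoop pose.

Run:
```python
from h import *
im=cv2.imread('pics/wrist6.png'); c=viewer.get_calibration('wrist')
cv2.imwrite('pics/w6.png',cv2.resize(im[110:330,310:560],None,fx=3,fy=2.7,interpolation=cv2.INTER_CUBIC))
import pickle; pickle.dump(c,open('w6.pkl','wb'))
for n,p,yaws in [('mpick',[.4605,.345,.10],[107.5,-72.5]),('mplace',[.5595,.2545,.10],[169.7,-10.3]),('spick',[.455,-.018,.1],[1,181]),('splace',[.5565,.0475,.1],[1.5,181.5])]:
    for y in yaws:
        for z in (.15,.005):
            j=manip.solve_ik([p[0],p[1],z],down(np.radians(y))); print(n,y,z,None if j is None else j.round(2))
```

```text
mpick 107.5 0.15 [-0.26  0.48 -0.55  1.81  0.3   0.94  0.93]
mpick 107.5 0.005 [-0.37  0.68 -0.42  1.87  0.42  0.67  0.84]
mpick -72.5 0.15 [-0.67  0.42 -0.02  1.82  0.01  0.9  -1.96]
mpick -72.5 0.005 [-0.8   0.64  0.14  1.89 -0.15  0.62 -1.83]
mplace 169.7 0.15 [ 0.    0.57 -0.65  1.71  0.4   1.    2.18]
mplace 169.7 0.005 [-0.08  0.76 -0.53  1.77  0.53  0.76  2.08]
mplace -10.3 0.15 [-0.39  0.49 -0.11  1.72  0.06  0.94 -0.7 ]
mplace -10.3 0.005 [-0.46  0.69 -0.02  1.78  0.02  0.67 -0.66]
spick 1 0.15 [ 0.06  0.23 -0.09  2.1   0.03  0.81 -0.03]
spick 1 0.005 [ 0.01  0.5  -0.03  2.17  0.04  0.47 -0.04]
spick 181 0.15 [ 1.02  0.57 -1.29  2.08  0.66  1.    2.54]
spick 181 0.005 [ 0.7   0.69 -0.87  2.15  0.86  0.7   2.38]
splace 1.5 0.15 [-0.07  0.4  -0.08  1.86  0.04  0.88 -0.14]
splace 1.5 0.005 [-0.11  0.62 -0.03  1.93  0.03  0.6  -0.13]
splace 181.5 0.15 [ 0.77  0.81 -1.3   1.84  0.85  1.2   2.35]
splace 181.5 0.005 [ 0.52  0.82 -0.87  1.9   0.85  0.84  2.35]
```

View pics/w6.png

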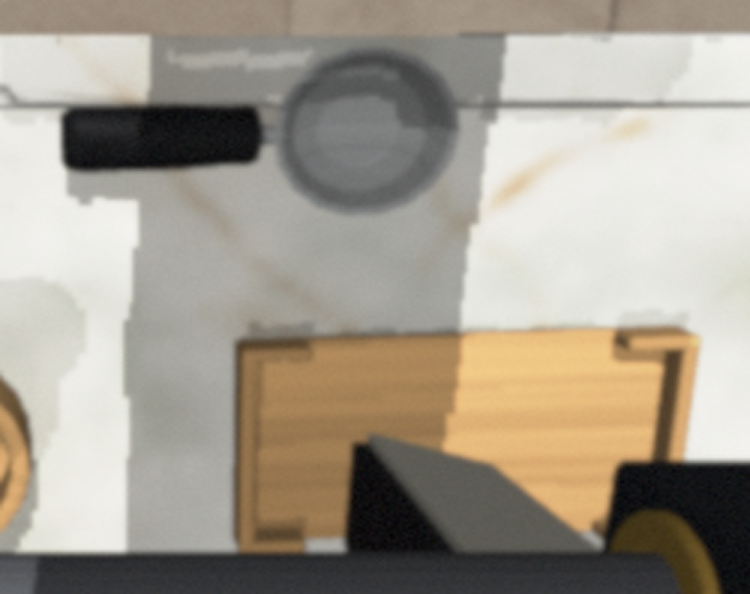

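Run:
```python
from h import *
import pickle
c=pickle.load(open('w6.pkl','rb'))
def A(x,y,z): return pix2w(c,310+(x+.5)/3-.5,110+(y+.5)/2.7-.5,z).round(4)
print('bowl',A(368,131,.014),'L',A(278,131,.014),A(458,131,.014))
print('handle end',A(64,138,.010),'start',A(258,134,.010), 'mid top',A(160,138,.012))
print('tray',A(237,342,.014),A(698,330,.014))
q=down(np.radians(-72.5))
manip.move_pose([.4605,.345,.12],q); st()
for n in ('wrist',):
    c=viewer.get_calibration(n); im=viewer.get_image(n); cv2.imwrite('pics/w7.png',im[:,:,::-1])
```

```text
bowl [0.4523 0.036  0.014 ] L [0.4523 0.0114 0.014 ] [0.4524 0.0606 0.014 ]
handle end [ 0.4546 -0.0471  0.01  ] start [0.4535 0.0067 0.01  ] mid top [ 0.4545 -0.0206  0.012 ]
tray [0.5191 0.0031 0.014 ] [0.5153 0.1359 0.014 ]
 t25.2 tcp [0.4608 0.3446 0.12  ] gap 0.0915 F [0.1 0.1 0.3]
```

View pics/w7.png

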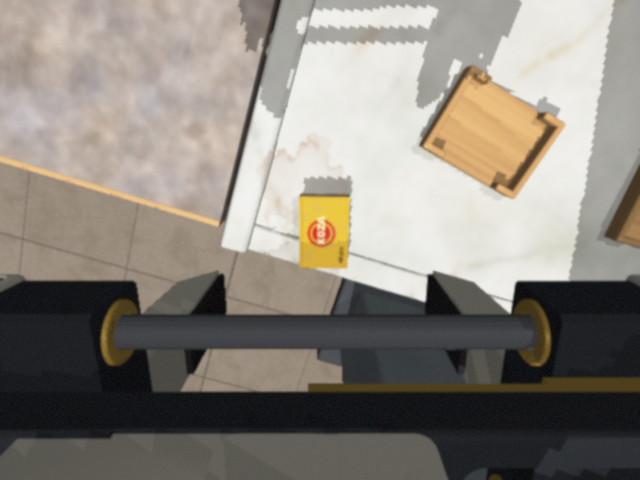

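The matchbox top at (325,231) lies square between the jaws, and the short tray's corners are visible at (472,67), (565,125), (513,197) and (422,145).

Run:
```python
from h import *
c=viewer.get_calibration('wrist')
def an(n,cs,z):
    p=np.array([pix2w(c,x,y,z)[:2] for x,y in cs]); e=np.diff(np.vstack([p,p[:1]]),axis=0)
    print(n,p.mean(0).round(4),np.linalg.norm(e,axis=1).round(4),np.degrees(np.arctan2(e[:,1],e[:,0])).round(1))
an('short',[(472,67),(565,124),(513,198),(421,146)],.014)
an('match',[(300,195),(350,195.5),(347.5,268.5),(300,266)],.015)
q=down(np.radians(-72.5)); m=[.4605,.345]
manip.servo_line(m+[.03],q,vel=.1)
manip.servo_line(m+[.005],q,vel=.04); st('down')
effector.close(f_grip=8); st('closed')
manip.servo_line(m+[.06],q,vel=.1); st('up')
im=viewer.get_image('wrist'); cv2.imwrite('pics/w8.png',im[:,:,::-1])
```

```text
short [0.56   0.2566] [0.0753 0.0578 0.0769 0.058 ] [-100.6  168.4   79.6  -13.1]
match [0.4606 0.3453] [0.0353 0.0551 0.0355 0.0535] [ -73.1 -163.4  104.3   16.5]
down t27.0 tcp [0.4602 0.3445 0.005 ] gap 0.0917 F [-1.5 -2.1  5.7]
closed t27.9 tcp [0.4605 0.345  0.005 ] gap 0.0373 F [ 1.2 -0.  -0. ]
up t28.6 tcp [0.4603 0.3449 0.0599] gap 0.0376 F [-1.2 -0.8  0.2]
```

View pics/w8.png

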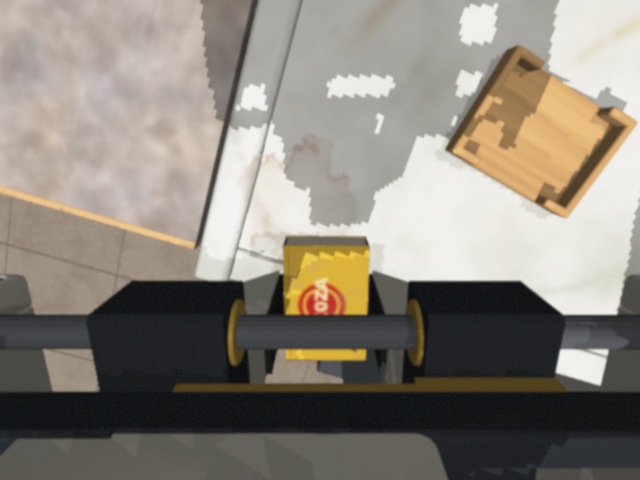

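The matchbox is held, with a gap of 37.5 mm. Moving it over the short tray.

Run:
```python
from h import *
q=down(np.radians(-10.5)); p=[.5595,.2552]
manip.move_pose(p+[.07],q); manip.sleep(.2); st('over')
c=viewer.get_calibration('wrist'); im=viewer.get_image('wrist')[:,:,::-1].copy()
Rz=R.from_euler('z',-10.5,degrees=True).as_matrix()[:2,:2]
b=np.array([[1,1],[1,-1],[-1,-1],[-1,1]])*[.030,.039]
P=np.c_[b@Rz.T+p,np.full(4,.014)]
cv2.polylines(im,[np.round(w2pix(c,P)).astype(int)],True,(0,0,255),1,cv2.LINE_AA)
cv2.imwrite('pics/w9.png',im)
```

```text
over t29.9 tcp [0.5588 0.2562 0.0699] gap 0.0371 F [-1.  -0.7  0.7]
```

View pics/w9.png

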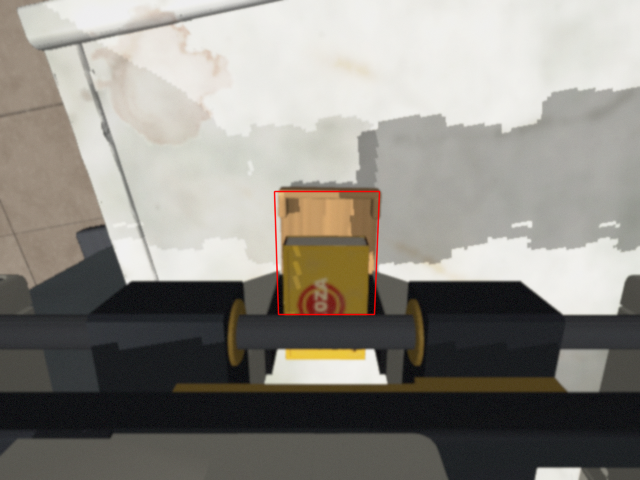

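The tray outline sits 2–3 px right of and above the prediction, so I'll shift the target about 1.5 mm and lower the box.

Run:
```python
from h import *
q=down(np.radians(-10.5)); p=[.5606,.2564]
manip.servo_line(p+[.03],q,vel=.08); st()
manip.servo_line(p+[.010],q,vel=.03); manip.sleep(.2); st('low')
effector.open_jaws(); manip.sleep(.1); st('open')
manip.servo_line(p+[.12],q,vel=.1); st('up')
im=viewer.get_image('wrist'); cv2.imwrite('pics/w10.png',im[:,:,::-1])
manip.move_pose([.4545,-.0190,.12],down(np.radians(1.0))); st()
for n in ('wrist','scene','top'):
    im=viewer.get_image(n); cv2.imwrite(f'pics/{n}11.png',im[:,:,::-1])
a=cv2.imread('pics/scene11.png')[150:300,140:340]
cv2.imwrite('pics/s11.png',cv2.resize(a,None,fx=3,fy=3,interpolation=cv2.INTER_CUBIC))
```

```text
t30.6 tcp [0.5604 0.2564 0.0296] gap 0.0373 F [-0.  -0.1 -0.7]
low t31.7 tcp [0.5608 0.2565 0.0102] gap 0.0375 F [-0.6  0.1  0.2]
open t32.8 tcp [0.5606 0.2564 0.01  ] gap 0.0919 F [0.4 0.2 0.8]
up t34.0 tcp [0.56   0.2561 0.1191] gap 0.0919 F [-0.2  0.1 -0.7]
 t35.2 tcp [ 0.4556 -0.018   0.1203] gap 0.0919 F [-0.2  0.2  0.8]
```

View pics/w10.png

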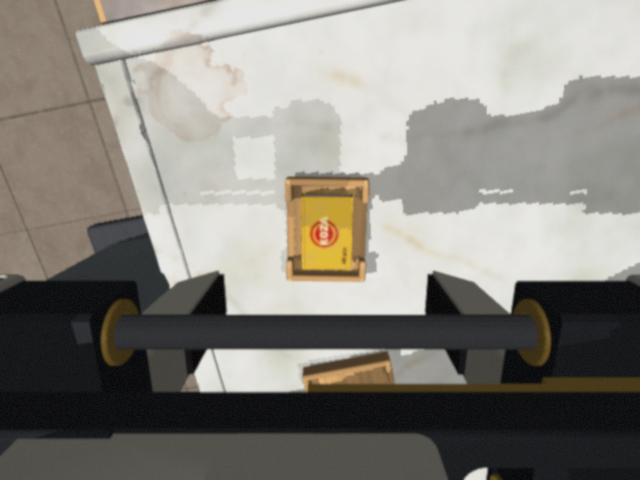

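View pics/wrist11.png

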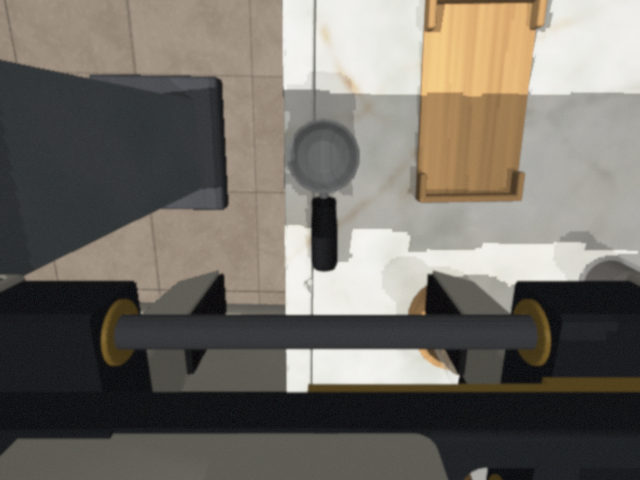

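View pics/s11.png

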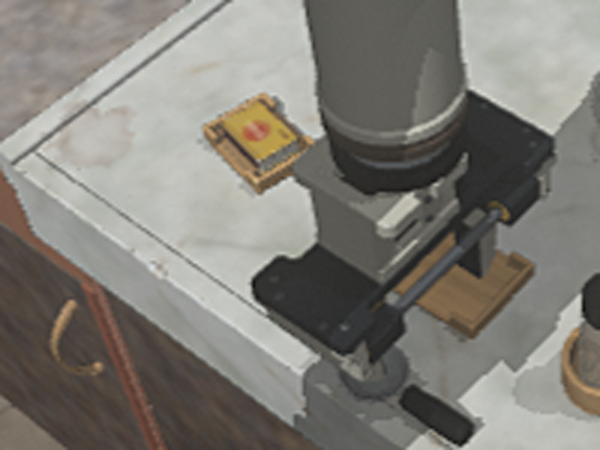

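The matchbox lies inside the short tray at (327,233) with margin all round. The scoop is in line with the tool: bowl (323,157), handle end (324,270).

Run:
```python
from h import *
c=viewer.get_calibration('wrist')
print('bowl',pix2w(c,323,157,.014),'end',pix2w(c,324.5,270,.010),'neck',pix2w(c,323.5,197,.012))
def an(n,cs,z):
    p=np.array([pix2w(c,x,y,z)[:2] for x,y in cs]); e=np.diff(np.vstack([p,p[:1]]),axis=0)
    print(n,p.round(4).tolist(),np.linalg.norm(e,axis=1).round(4),np.degrees(np.arctan2(e[:,1],e[:,0])).round(1))
an('long front',[(416,202),(523,199)],.014)
q=down(np.radians(1.0)); m=[.4545,-.019]
manip.servo_line(m+[.04],q,vel=.1)
manip.servo_line(m+[.0045],q,vel=.04); st('down')
effector.close(f_grip=25); st('closed')
manip.servo_line(m+[.07],q,vel=.08); st('up')
im=viewer.get_image('wrist'); cv2.imwrite('pics/w12.png',im[:,:,::-1])
im=viewer.get_image('scene')[200:330,200:400]; cv2.imwrite('pics/s12.png',cv2.resize(im[:,:,::-1],None,fx=3.5,fy=3.5,interpolation=cv2.INTER_CUBIC))
```

```text
bowl [0.45306354 0.03591102 0.014     ] end [ 0.45578469 -0.04894218  0.01      ] neck [0.45394262 0.00764388 0.012     ]
long front [[0.5199, 0.0058], [0.5958, 0.0095]] [0.0759 0.0759] [   2.8 -177.2]
down t37.3 tcp [ 0.4547 -0.019   0.0046] gap 0.0918 F [-0.3 -0.6  0.4]
closed t38.5 tcp [ 0.4545 -0.019   0.0045] gap 0.0183 F [-0.2  0.2  0.5]
up t39.4 tcp [ 0.4541 -0.0191  0.0697] gap 0.0186 F [ 1.2  0.5 -1. ]
```

View pics/w12.png

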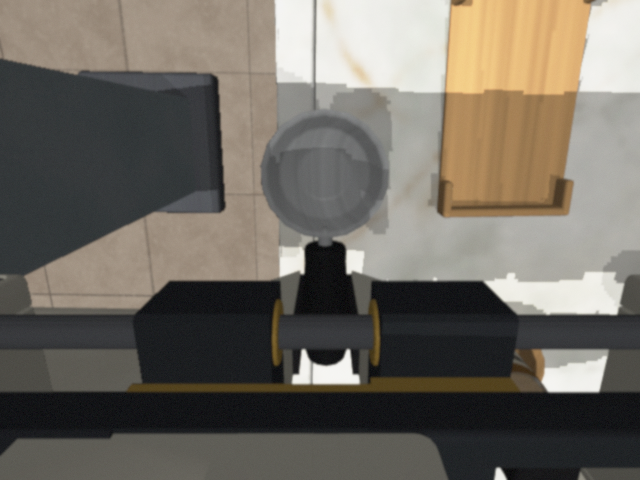

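View pics/s12.png

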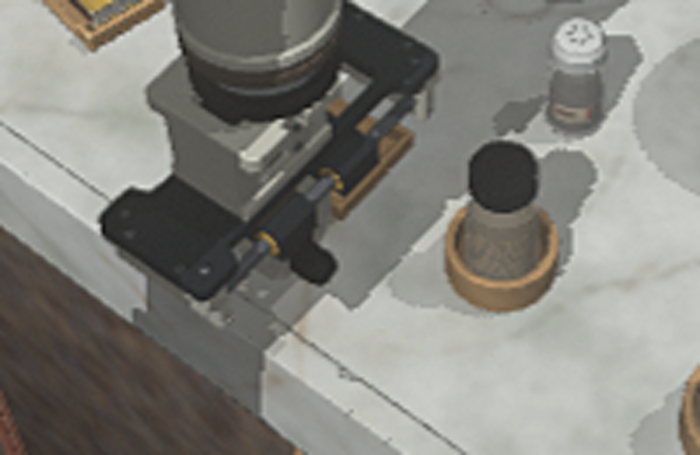

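The scoop is held level. Next I'll place it over the long tray with the predicted outline overlaid.

Run:
```python
from h import *
yaw=1.8; cc=np.array([.5562,.0742]); q=down(np.radians(yaw)); ax=np.array([-np.sin(np.radians(yaw)),np.cos(np.radians(yaw))])
p=list(cc-.026*ax); print(p)
manip.servo_line(p+[.07],q,vel=.12); manip.sleep(.2); st('over')
c=viewer.get_calibration('wrist'); im=viewer.get_image('wrist')[:,:,::-1].copy()
Rz=R.from_euler('z',yaw,degrees=True).as_matrix()[:2,:2]
b=np.array([[1,1],[1,-1],[-1,-1],[-1,1]])*[.037,.067]
cv2.polylines(im,[np.round(w2pix(c,np.c_[b@Rz.T+cc,np.full(4,.014)])).astype(int)],True,(0,0,255),1,cv2.LINE_AA)
cv2.imwrite('pics/w13.png',im)
```

```text
[np.float64(0.5570166797360314), np.float64(0.04821282943049098)]
over t40.9 tcp [0.5566 0.0477 0.0701] gap 0.0181 F [-0.4  0.2 -0.6]
```

View pics/w13.png

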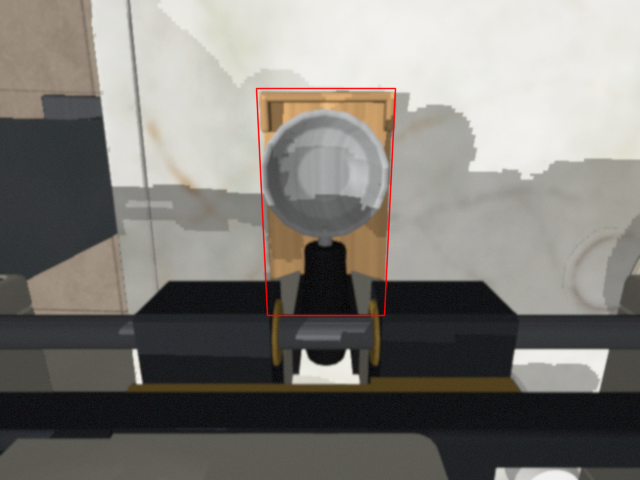

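The tray's far end is about 5 px lower than predicted, so I'll use an averaged centre of y = 0.0726 (7 mm clearance at each end) and lower the scoop.

Run:
```python
from h import *
yaw=1.8; cc=np.array([.5566,.0726]); q=down(np.radians(yaw)); ax=np.array([-np.sin(np.radians(yaw)),np.cos(np.radians(yaw))])
p=list(cc-.026*ax)
manip.servo_line(p+[.03],q,vel=.08); st()
manip.servo_line(p+[.0095],q,vel=.03); manip.sleep(.2); st('low')
effector.open_jaws(); manip.sleep(.2); st('open')
manip.servo_line(p+[.15],q,vel=.1); st('up')
im=viewer.get_image('wrist'); cv2.imwrite('pics/w14.png',im[:,:,::-1])
```

```text
t41.6 tcp [0.5572 0.0467 0.0295] gap 0.0184 F [ 0.8  0.5 -0.8]
low t42.6 tcp [0.5576 0.0467 0.0097] gap 0.0184 F [-0.2  0.4 -1.3]
open t44.1 tcp [0.5574 0.0466 0.0095] gap 0.0917 F [ 0.6  0.8 -0.5]
up t45.6 tcp [0.5569 0.0466 0.1492] gap 0.0917 F [ 0.2 -0.7 -0.6]
```

View pics/w14.png

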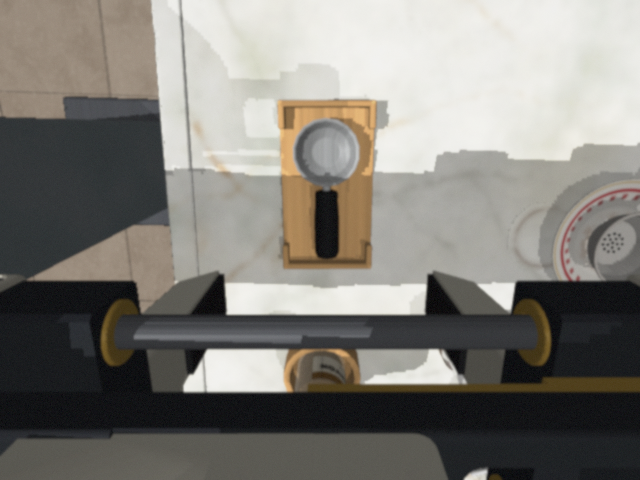

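The scoop lies in the long tray, bowl at (326,152) and handle end at row 258, close to the near wall. I'll move the arm clear and check everything from the fixed cameras.

Run:
```python
from h import *
c=viewer.get_calibration('wrist')
for n,u,v,z in [('hend',327,258,.016),('wall in',327,262,.014),('wall out',327,268,.014),('bowl',326,152,.018),('far in',327,107,.014),('far out',327,100,.014),('left out',281,180,.014),('right out',375,180,.014)]: print(n,pix2w(c,u,v,z).round(4))
manip.move_pose([.42,.33,.25],down(np.pi/2)); st()
t=viewer.get_image('top')[:,:,::-1].copy();s=viewer.get_image('scene')[:,:,::-1].copy();cv2.imwrite('pics/top15.png',t);cv2.imwrite('pics/scene15.png',s)
cv2.imwrite('pics/t15.png',cv2.resize(t[190:310,190:500],None,fx=2.5,fy=2.5,interpolation=cv2.INTER_CUBIC))
cv2.imwrite('pics/s15.png',cv2.resize(s[170:350,180:460],None,fx=2.8,fy=2.8,interpolation=cv2.INTER_CUBIC))
```

```text
hend [0.5593 0.0166 0.016 ]
wall in [0.5595 0.0124 0.014 ]
wall out [0.5596 0.0071 0.014 ]
bowl [0.5557 0.1018 0.018 ]
far in [0.5554 0.1342 0.014 ]
far out [0.5552 0.1391 0.014 ]
left out [0.5213 0.0791 0.014 ]
right out [0.5945 0.0815 0.014 ]
 t46.9 tcp [0.4209 0.3286 0.2494] gap 0.0912 F [-0.7  0.5 -0.4]
```

View pics/t15.png

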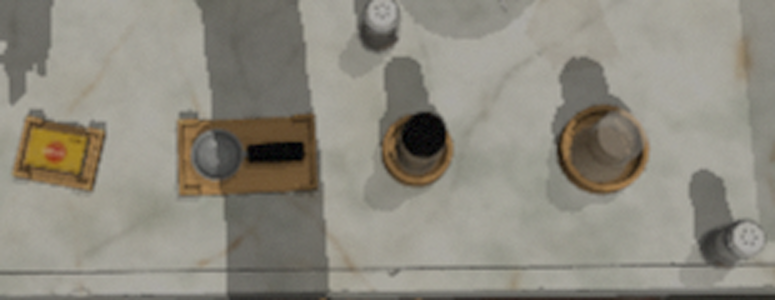

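View pics/s15.png

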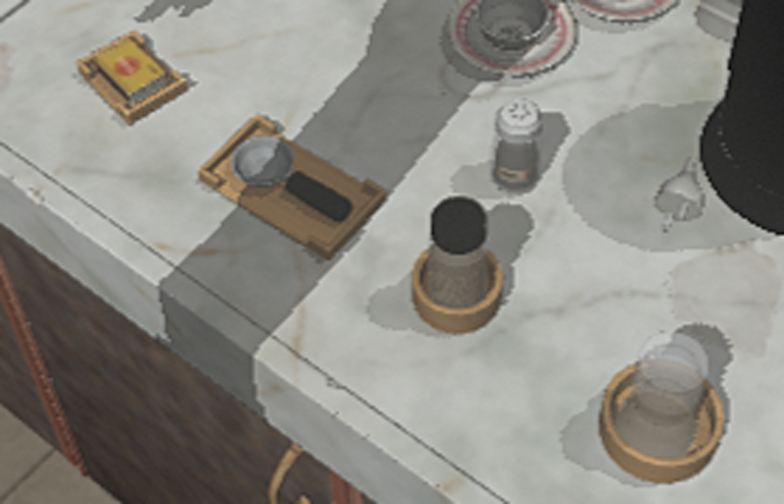

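From both fixed cameras every item is in its own holder and the shakers are untouched. Last check: project the seated heights (jar top 0.102, glass top 0.096, matchbox top 0.019) over the fixed views.

Run:
```python
from h import *
outs=[]
for n,(a,b,e,f),s in [('scene',(180,360,180,460),2.8),('top',(200,290,180,460),2.8)]:
    c=viewer.get_calibration(n); S=4
    im=cv2.resize(cv2.imread(f'pics/{n}15.png'),None,fx=S,fy=S,interpolation=cv2.INTER_CUBIC)
    circ(im,c,.5577,-.0917,.102,.02,(0,0,255),S); circ(im,c,.557,-.2685,.096,.0225,(255,0,0),S)
    circ(im,c,.5577,-.0917,.028,.034,(0,255,0),S); circ(im,c,.557,-.2685,.028,.042,(0,255,0),S)
    Rz=R.from_euler('z',-10.5,degrees=True).as_matrix()[:2,:2]
    B=np.array([[1,1],[1,-1],[-1,-1],[-1,1]])*[.018,.027]
    cv2.polylines(im,[np.round(S*w2pix(c,np.c_[B@Rz.T+[.5606,.2564],np.full(4,.019)])).astype(int)],True,(0,0,255),1,cv2.LINE_AA)
    o=im[a*S:b*S,e*S:f*S]; cv2.imwrite(f'pics/o_{n}.png',cv2.resize(o,None,fx=.7,fy=.7,interpolation=cv2.INTER_AREA))
```

```text
(no output)
```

View pics/o_scene.png

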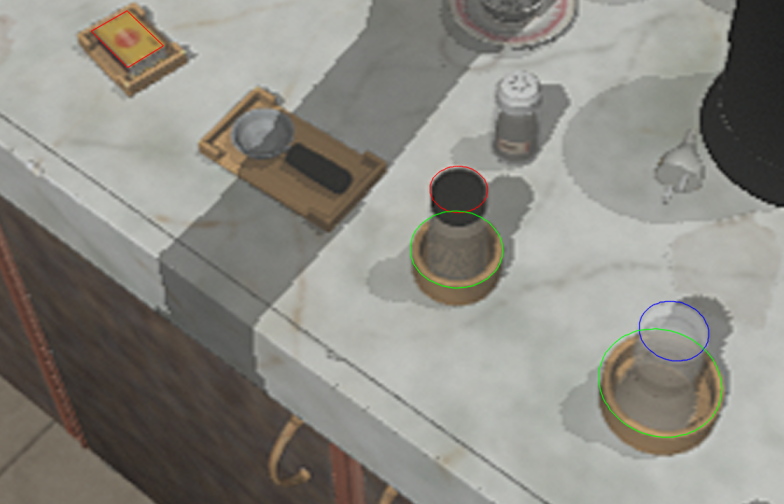

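View pics/o_top.png

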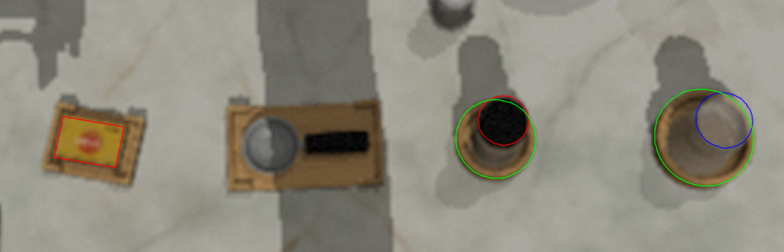

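The seated-height outlines match in both views: jar cap, matchbox and wells closely, and the glass top to within a few mm. Handing in.

Run:
```python
from h import *
st(); manip.hand_in()
```

```text
t47.0 tcp [0.421  0.3284 0.2493] gap 0.0920 F [ 0.5 -0.3  0.4]
the job is handed in; nothing more can be done
```

The four tea things are in their holders, placed in the order asked, and the job was handed in at 47 s of the 144 s allowed. The spice jar is in the small well, the glass mouth down in the large well, the matchbox in the short tray, and the scoop, hollow up, in the long tray.

- **Jar, glass and matchbox:** in both fixed cameras their outlines match the heights they should have when fully seated. The jar and matchbox matched closely, the glass top to within a few millimetres.
- **Scoop:** it lies flat, but sits toward the handle end of its tray, with about 4 mm left between the handle and the wall. I did not check it with an outline at seated height, only by eye and by that gap.
- **Disagreements along the way:** camera estimates of object and tray positions differed by 2 to 4 mm, so I averaged them or corrected them from the wrist view before placing.
- **Bystanders and arm:** both shakers are still standing where they were. The arm ended clear of everything, and the highest wrist force I read was about 6 N.

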